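Change the grinder to the filter setting and purge it

TASK

Change the small white grinder over to filter coffee: swing its grind lever out of the middle notch until it clicks into the notch marked by the orange peg. Then purge the old grounds: turn the spring-return dial clockwise past its one-dot and two-dot clicks to the third position (three orange dots) and hold it there, finishing while you are still holding it. Leave the lever in that notch, the cup under the chute and the things standing around where they are.

Things in the scene. Friction and masses are not known exactly. Their poses are not given: they have to be found in the camera images.
- grinder: White grinder fixed on the counter, 150 mm deep (x), 270 wide (y); yaw varies. Origin: centre of the footprint at the counter; x away from the robot at yaw 0, y left, z up. Right: motor housing, flat top 165 mm high, with the dial. Left: round burr head, 165 mm high, with the lever; on it a fixed steel dose cup, radius 36 mm, up to 219 mm height.
- grind_lever (a joint): Lever angle, rad; 0 = towards the grinder's front (its -x), in the middle notch, where it starts; positive = counter-clockwise from above, tip to the grinder's right (-y). A detent draws it into notches at -0.45, 0, +0.45; the humps halfway between need up to 5 N at the knob; past a hump it falls into the next notch by itself. Hard ends at -0.52 and 0.52.
- lever_knob (a point): Middle of the lever's upright dark wooden knob, 90 mm from the vertical lever axis, which is at (15, 80) mm in the grinder frame. The knob is round, 21 mm across, from 181 to 206 mm height (this point at 193); under it a steel arm 14 mm wide, top 174 mm high, over a dark quadrant plate with the three notch slots, top 160 mm high.
- lever_tooth (a point): The tooth at the lever's outer end, 113 mm from the lever axis, at 165 mm height, over the notch slots.
- orange_peg: Orange peg, 9 mm across, 5 mm high, fixed, that marks the filter notch; origin at its underside, at radius 124 mm from the lever axis, straight outside the left or the right outer notch (lever angle -0.45 or +0.45): which one varies.
- white_peg: The same in white, marking the espresso notch on the other side.
- purge_dial (a joint): Dial angle, rad, clockwise from above; 0 = rest (white bar), clicks at 0.4 (one dot) and 0.8 (two dots), third position 1.2 (three orange dots), hard stop 1.27. Let go anywhere, it springs all the way back to 0. Return torque 0.07 N m at rest, 0.17 at the third position, up to 0.06 more or less at the clicks.
- dial_grip (a point): On the dial's vertical axis, at 195 mm height, 30 mm over the housing top: good for the TCP. Black dial: skirt 49 mm across, 8 high; on it a grip bar 44 long, 14 thick, top 35 mm over the housing. Axes turn with the dial: x along the bar to the white pointer line (at rest 0.6 rad counter-clockwise of the grinder's x), y across the bar (grip along y).
- catch_cup: Black cup, 82 mm across, 56 mm high, standing loose on the grinder's base under the chute.
- bean_tin: Black bean tin, 59x87x70 mm, standing loose at the grinder's right.
- scoop: Steel bean scoop, 134 mm long, 20 mm high, lying loose in front of the tin.
- coffee_server: Glass coffee server, 103 mm across, 115 mm high, loose at the grinder's left.
- dripper: White cone dripper, 118x150x68 mm, loose farther left.

How it is judged:
On the way, in this order (a step that is already met when the one before it is completed fails the run):
1. the lever stands in the notch of the orange peg while the dial is still at rest (horizontal distance between lever_tooth and orange_peg below 0.0145 m and value of joint purge_dial below 0.15 rad), for 0.3 s.
2. the dial is held in its third position (value of joint purge_dial above 1.08 rad and contact force between the fingers and purge_dial above 0.5 N), for 0.3 s.
At the end, for the whole second after the job is handed in: Fingers still hold the dial at its third position (1.08 rad or more); the lever is in the notch of the orange peg (tooth within 14.5 mm of it, about 0.08 rad off the notch); cup upright under the chute, moved under 12 mm; tin, scoop, server and dripper moved under 20 mm (all of step 2 and horizontal distance between lever_tooth and orange_peg below 0.0145 m and distance of catch_cup from where it was at the start of the episode below 0.012 m and angle between catch_cup's own z axis and vertical below 0.1 rad and distance of each of bean_tin, scoop, coffee_server, dripper from where it was at the start of the episode below 0.02 m); the arm keeps its last pose, push and grip.
It fails at once if the dial is turned (past 0.3 rad) while the lever is not in the notch of the orange peg (value of joint purge_dial above 0.3 rad and horizontal distance between lever_tooth and orange_peg above 0.02 m).
It also fails if it takes over 42 s, if anything falls off the work surface, if the arm or the gripper's body presses on something with over 40 N, if the wrist force passes 120 N, or if a joint passes its speed limit or range.

ROBOT

A 7-joint arm with a two-finger parallel gripper is mounted at the origin on a cart in front of the work surface, level with it; the furniture and walls round the work are solid. World frame = base frame: x ahead of the robot, y to its left, z up, the work surface at z = 0. Lengths are in m, angles in rad, forces in N, time in s.
With the tool pointing down it reaches from about 0.35 to 0.9 m from the base axis. Payload 7.2 kg.
Tool frame: the origin (TCP) lies between the finger pads, 19 mm behind the fingertips; this is the grasp point; z points along the fingers, y is the direction in which the jaws open and shut (so a half turn about z gives the same grasp; the last joint's range is limited). The gripper opens to 85 mm and grips with 20 to 120 N. Pads are 22 mm wide; open, the fingers measure 114 mm over their backs; the gripper's body (76 mm by 85 mm) begins 54 mm behind the grasp point. The pads swing forward as they close: fully open they stand 13 mm farther back than shut.
Start: joints at [-1.289, 0.411, -0.013, 1.596, 0.006, 1.134, -0.082], TCP at [0.214, 0.587, 0.25] pointing down, gripper open.
Joint ranges: [-2.95, 2.95], [-0.29, 1.99], [-1.47, 1.44], [0.14, 2.54], [-1.03, 4.17], [0.13, 1.85], [-2.86, 2.86]. Speed limits (rad/s): [2.39, 2.39, 3.01, 3.01, 3.14, 3.14, 3.14].

INTERFACE

Orientations are given as a 3x3 rotation matrix whose columns are the frame's x, y, z axes.
In Python, from rig import * gives the robot as it stands. The module is installed in compiled form; this text tells all that it offers.
- The arm moves only by the tool play_rows, never from a script. Its argument "steps" is a list that holds one entry, the list of rows, each a list of 6 numbers: the shift along the world's x, y, z in cm, then the turn, a rotation vector about the world's x, y, z in degrees. A call has 1 to 10 rows; each row is the pose to reach, as a shift and turn from the pose measured when the call began; what a row does not reach only later rows make up. A row lasts 1/10 s, in which the tool goes at most 50 mm and 8.59 degrees, less where a joint would pass 70% of its speed; a pose out of reach is approached as far as the arm can. A call with a gripper value outside its range is refused whole. "grip" is the finger opening in cm, from 0 to 8.54, set as the call begins (left out, the last holds). The fingers move at their own pace and stop on an object; the grip force is fixed at half the most. Time passes only in rows, so rows that repeat a pose let the fingers close. It gives the time, the measured TCP pose, the force and the opening at its end, in the units of the state.
- read_state(): the state, without advancing time (a new reading comes with each control period).
- capture(name): name is "scene" or "top"; returns a dict with "color" (384x512x3 uint8, red, green, blue), "depth" (384x512 float32, m along the optical axis (not along the pixel's ray), 0 where there is no reading), "mtx" (3x3 intrinsics, pixels), "k1" (the pictures are not rectified: a ray, as slopes to the right and down, at radius r is drawn at 1 + k1 r^2 times it, then the intrinsics apply), "extrinsics" (4x4, takes a point from world to camera coordinates). Camera axes: x right, y down, z forward; pixel columns grow to the right and rows downward; lengths in m; the calibration is good to about 2 mm. A picture is of the moment at which its call begins.
- sign_off(): hands the job in, once; it reports no verdict.
The state is a dict: "time_s": time; "joint_pos": joint angles; "qd": joint speeds; "joint_torque": joint torques, N m; "tool_pos": TCP position; "eef_rot": TCP orientation; "contact_force": force on the tool from outside, world axes, zero at the start; "wrist_torque": the same for the moment, N m; "gripper_width": opening from 0.0 (shut) to 1.0 (fully open).
Only numpy, scipy, OpenCV 4.12 (cv2) and the standard library are available. Lean on these libraries where they do the work, as an engineer would, in place of code of your own. Each camera call takes 0.05 s, during which the arm holds its last target.

## Working session

There is one attempt and no reset: what is moved stays moved. The work goes in short steps, Python scripts to look and compute and a tool call to move; the robot and the scene stay as the last step left them, time stands still between calls to the robot, and variables do not carry over. Pictures are saved under pics/ and viewed, and the job is handed in when it is done.

Besides the shell and the picture viewer there is one more tool, called after ">>>" in YAML: its name, and indented under it one key for each argument. play_rows: Moves the arm, as the interface text tells. Its arguments: {"type":"object","properties":{"steps":{"type":"array","items":{"type":"array","items":{"type":"array","items":{"type":"number"}}}},"grip":{"type":"number"}},"required":["steps"]}

```bash
mkdir -p pics
python3 - <<'E'
from rig import *
import cv2,numpy as np,pickle
s=read_state();print({k:np.round(v,3).tolist() for k,v in s.items()})
d={}
for n in("scene","top"):
    c=capture(n);d[n]=c;cv2.imwrite(f"pics/{n}0.png",cv2.resize(c["color"][:,:,::-1],(800,600),interpolation=cv2.INTER_CUBIC));print(n,c["mtx"],c["k1"],c["extrinsics"])
pickle.dump(d,open("cap0.pkl","wb"))
E
```

```text
{'time_s': 0.0, 'joint_pos': [-1.289, 0.412, -0.013, 1.597, 0.006, 1.134, -0.082], 'qd': [0.001, 0.0, 0.001, -0.001, -0.002, -0.0, -0.001], 'joint_torque': [-0.0, -60.063, 0.681, -29.941, 0.014, 0.01, -0.0], 'tool_pos': [0.214, 0.587, 0.249], 'eef_rot': [[-0.939, 0.343, -0.0], [0.343, 0.939, -0.002], [-0.0, -0.002, -1.0]], 'contact_force': [-0.239, -0.037, -0.264], 'wrist_torque': [0.031, -0.041, 0.0], 'gripper_width': 0.998}
scene [[350.47270006   0.         248.66113512]
 [  0.         350.47270006 193.89452659]
 [  0.           0.           1.        ]] -0.045342069349651744 [[ 0.54113188 -0.84093595 -0.00173575 -0.20623562]
 [-0.52547482 -0.33652363 -0.78142694  0.41506012]
 [ 0.65654589  0.42376712 -0.62399433  0.92276796]
 [ 0.          0.          0.          1.        ]]
top [[361.02836471   0.         258.72412842]
 [  0.         361.02836471 189.11275933]
 [  0.           0.           1.        ]] -0.09883576753470594 [[-0.00468638 -0.99998201  0.0037445   0.09035376]
 [-0.98987042  0.00410758 -0.14191437  0.51750996]
 [ 0.14189644 -0.00437163 -0.98987186  1.55540413]
 [ 0.          0.          0.          1.        ]]
```

View pics/scene0.png

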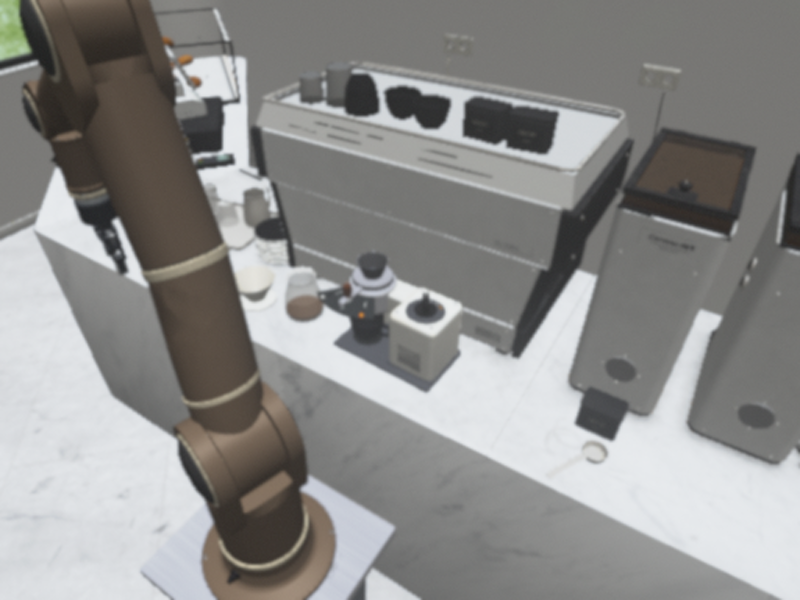

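View pics/top0.png

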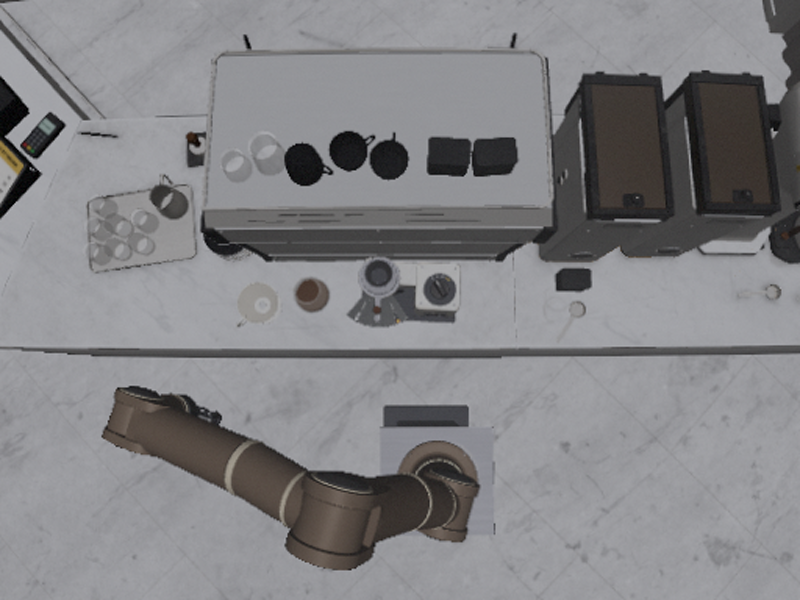

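The scene camera shows the grinder at about (400,320), with the orange peg near (362,315). In the top view the grinder is at about (410,290), with the dial at (440,287). Next I'll look at enlarged crops.

```bash
cat > h.py <<'E'
import numpy as np,cv2,pickle
def ray(c,u,v):
    K=c["mtx"];x=(u-K[0,2])/K[0,0];y=(v-K[1,2])/K[1,1]
    rd=np.hypot(x,y);r=rd
    for _ in range(20): r=rd/(1+c["k1"]*r*r)
    f=r/rd if rd>0 else 1
    return np.array([x*f,y*f,1])
def atz(c,u,v,z):
    E=c["extrinsics"];R=E[:3,:3];t=E[:3,3];o=-R.T@t;d=R.T@ray(c,u,v)
    return o+d*(z-o[2])/d[2]
def atdepth(c,u,v):
    E=c["extrinsics"];R=E[:3,:3];t=E[:3,3]
    return R.T@(ray(c,u,v)*c["depth"][int(round(v)),int(round(u))]-t)
def proj(c,p):
    E=c["extrinsics"];q=E[:3,:3]@np.asarray(p)+E[:3,3];x,y=q[:2]/q[2];f=1+c["k1"]*(x*x+y*y)
    K=c["mtx"];return np.array([K[0,0]*x*f+K[0,2],K[1,1]*y*f+K[1,2]])
def crop(c,u0,v0,w,h,k,fn):
    im=c["color"][v0:v0+h,u0:u0+w,::-1]
    im=cv2.resize(im,(w*k,h*k),interpolation=cv2.INTER_NEAREST)
    for i in range(0,w,10): cv2.putText(im,str(u0+i),(i*k,10),0,.35,(0,0,255),1);cv2.line(im,(i*k,12),(i*k,18),(0,0,255),1)
    for i in range(0,h,10): cv2.putText(im,str(v0+i),(0,i*k+4),0,.35,(255,0,0),1);
    cv2.imwrite(fn,im)
E
python3 - <<'E'
from h import *
d=pickle.load(open("cap0.pkl","rb"))
crop(d["top"],220,155,80,60,10,"pics/topc.png")
crop(d["scene"],195,155,110,95,7,"pics/scenec.png")
E
```

```text
(no output)
```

View pics/topc.png

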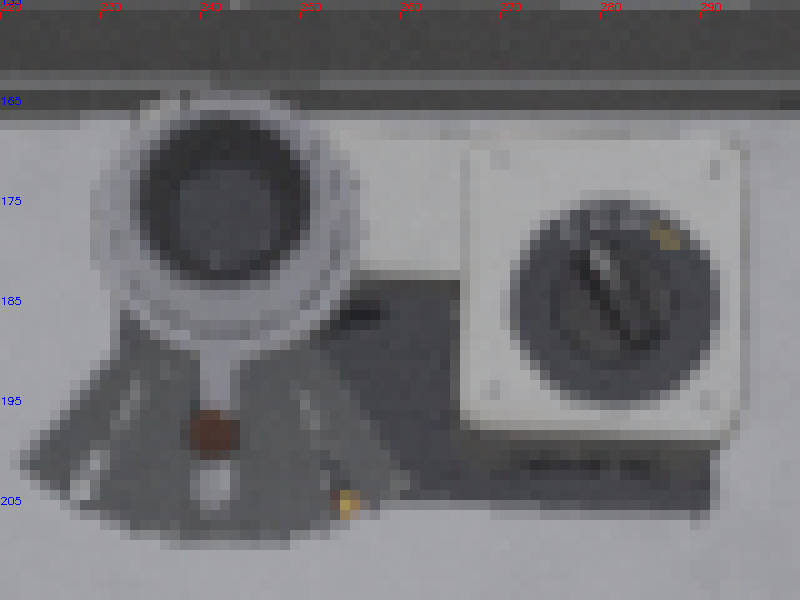

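View pics/scenec.png

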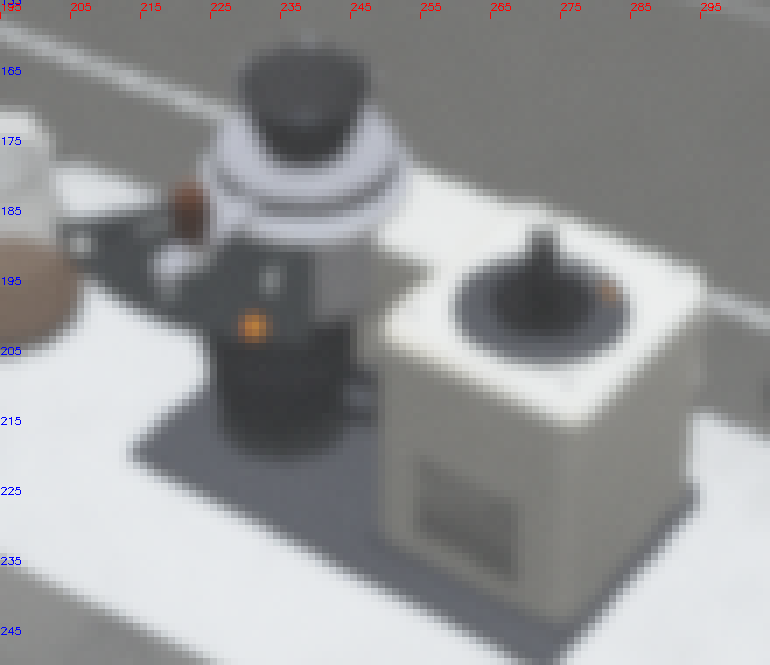

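Run:
```python
from h import *
d=pickle.load(open("cap0.pkl","rb"));T=d["top"];S=d["scene"]
np.set_printoptions(precision=4,suppress=True)
for n,c,u,v,z in [("knobtop",T,241.3,198.2,.206),("peg",T,254.6,205.3,.163),("dialface",T,281,185.3,.168),("bartop",T,281.8,185.0,.2),("tooth",T,241,203.5,.17),("cupc",T,242,175,.219),
 ("peg",S,231.3,201.3,.163),("knobtopcentre",S,221.8,182.5,.206),("knobmid",S,221.5,185,.193),("dialface",S,272,199.5,.168),("bartop",S,272,190,.2),
 ("hous_fl",T,266,199,.165),("hous_fr",T,293.5,199,.165),("hous_bl",T,266.5,168.5,.165),("hous_br",T,294,168.5,.165),("basefr",T,290.5,206.5,.0),
 ("Shfront",S,277,215.5,.165),("Shleft",S,249.5,203,.165),("Shright",S,295,194,.165)]:
    print(n,atz(c,u,v,z),atdepth(c,u,v))
```

```text
knobtop [0.4579 0.1573 0.206 ] [0.4579 0.1573 0.2057]
peg [0.4339 0.1056 0.163 ] [0.4337 0.1055 0.1659]
dialface [ 0.5143 -0.0017  0.168 ] [0.5086 0.0008 0.2051]
bartop [ 0.5106 -0.0027  0.2   ] [ 0.511  -0.0029  0.1973]
tooth [0.4407 0.1601 0.17  ] [0.44   0.1597 0.1776]
cupc [0.548  0.1542 0.219 ] [0.5538 0.1556 0.1874]
peg [0.4356 0.1025 0.163 ] [0.4351 0.1021 0.1635]
knobtopcentre [0.4567 0.1539 0.206 ] [0.4548 0.1524 0.2078]
knobmid [0.4586 0.1573 0.193 ] [0.4529 0.1528 0.1985]
dialface [ 0.5103 -0.0082  0.168 ] [ 0.5    -0.0137  0.1776]
bartop [ 0.518  -0.0024  0.2   ] [ 0.5184 -0.0022  0.1997]
hous_fl [0.4591 0.0595 0.165 ] [0.4669 0.0578 0.0977]
hous_fr [ 0.4586 -0.0517  0.165 ] [ 0.4775 -0.0684  0.0004]
hous_bl [0.5845 0.0565 0.165 ] [ 0.6186  0.052  -0.0039]
hous_br [ 0.5841 -0.0561  0.165 ] [ 0.6173 -0.0733  0.0005]
basefr [ 0.4438 -0.0543  0.    ] [ 0.4421 -0.0527  0.0181]
Shfront [ 0.4538 -0.0587  0.165 ] [ 0.4678 -0.0517  0.151 ]
Shleft [0.4585 0.0462 0.165 ] [0.4665 0.0513 0.157 ]
Shright [ 0.5805 -0.0572  0.165 ] [ 0.6183 -0.041   0.1325]
```

Both cameras agree. The lever axis is at about (0.548, 0.155), the knob at (0.458, 0.157), the peg at (0.435, 0.104) on the right (so +0.45), the dial at about (0.513, -0.003), and yaw is about -0.02. The knob radius of 90 mm and the peg location match the given geometry. I'm moving to a point above the knob.

>>> play_rows:
  steps:
    - [[2.5, -4.3, 0.5, 0, 0, 2.2], [5, -8.6, 1, 0, 0, 4.4], [7.5, -13, 1.5, 0, 0, 6.6], [10, -17.3, 2, 0, 0, 8.8], [12.5, -21.5, 2, 0, 0, 11], [15, -26, 2, 0, 0, 13], [17.5, -30.3, 2, 0, 0, 15.5], [20, -34.5, 2, 0, 0, 18], [22.3, -39, 2, 0, 0, 20], [24.3, -43, 2, 0, 0, 21.4]]
  grip: 5

```text
time_s: 1.1
tool_pos: [0.4577, 0.1542, 0.2692]
eef_rot: [[-1.0, -0.024, 0.0], [-0.024, 1.0, -0.002], [-0.0, -0.002, -1.0]]
contact_force: [1.0, 0.6, 0.4]
gripper_width: 0.587
```

>>> play_rows:
  steps:
    - [[0, 0.2, -2, 0, 0, 0], [0, 0.2, -4, 0, 0, 0], [0, 0.2, -5.5, 0, 0, 0], [0, 0.2, -6.6, 0, 0, 0], [0, 0.2, -7.1, 0, 0, 0], [0, 0.2, -7.1, 0, 0, 0], [0, 0.2, -7.1, 0, 0, 0]]

```text
time_s: 1.8
tool_pos: [0.458, 0.1564, 0.1987]
eef_rot: [[-1.0, -0.024, 0.001], [-0.024, 1.0, -0.001], [-0.001, -0.001, -1.0]]
contact_force: [-1.4, 0.3, 0.9]
gripper_width: 0.588
```

Run:
```python
from rig import *
from h import *
crop(capture("top"),215,150,80,60,10,"pics/t1.png")
crop(capture("scene"),185,140,110,95,7,"pics/s1.png")
```

```text
(no output)
```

View pics/s1.png

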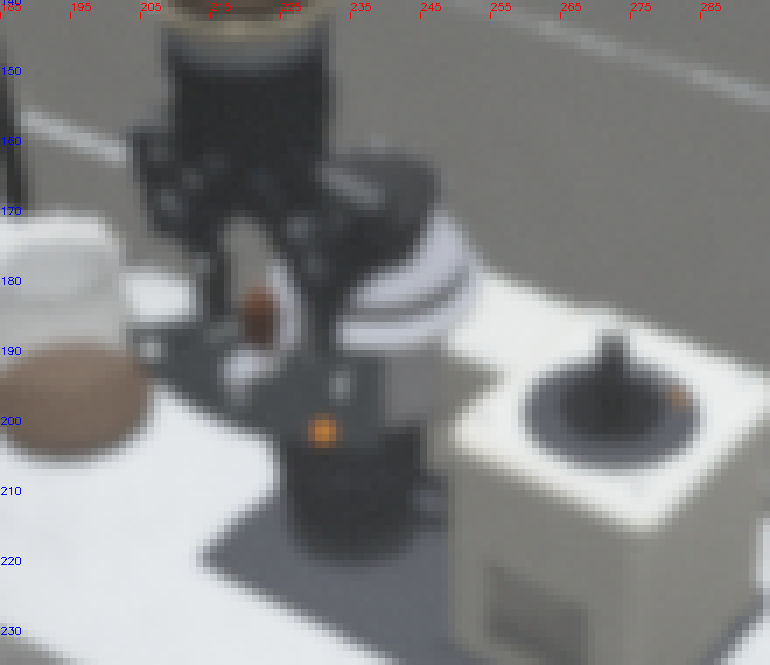

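View pics/t1.png

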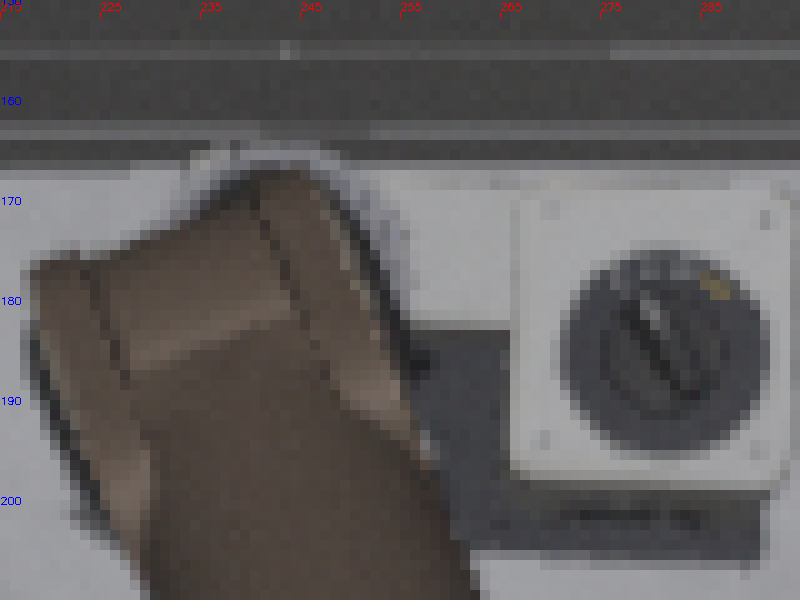

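The knob (scene crop (222,185)) sits between the open fingers, and the orange peg is visible at (231,201). I'll close loosely round the knob, then swing it along the arc.

>>> play_rows:
  steps:
    - [[0, 0, 0, 0, 0, 0], [0, 0, 0, 0, 0, 0], [0, 0, 0, 0, 0, 0], [0, 0, 0, 0, 0, 0]]
  grip: 2.4

```text
time_s: 2.3
tool_pos: [0.4582, 0.1567, 0.1991]
eef_rot: [[-1.0, -0.025, 0.002], [-0.025, 1.0, -0.001], [-0.002, -0.001, -1.0]]
contact_force: [0.4, 0.8, 0.7]
gripper_width: 0.275
```

>>> play_rows:
  steps:
    - [[0, -0.6, 0, 0, 0, 0], [0.1, -1.2, 0, 0, 0, 0], [0.2, -1.8, 0, 0, 0, 0], [0.35, -2.4, 0, 0, 0, 0], [0.5, -3.0, 0, 0, 0, 0], [0.7, -3.5, 0, 0, 0, 0], [0.8, -3.9, 0, 0, 0, 0], [0.8, -4.0, 0, 0, 0, 0], [0.8, -4.0, 0, 0, 0, 0]]

```text
time_s: 3.2
tool_pos: [0.4664, 0.117, 0.1991]
eef_rot: [[-1.0, -0.025, 0.002], [-0.025, 1.0, -0.0], [-0.002, -0.0, -1.0]]
contact_force: [1.3, 1.3, 0.6]
gripper_width: 0.277
```

Run:
```python
from rig import *
from h import *
c=capture("scene")
crop(c,185,140,110,95,7,"pics/s2.png")
```

```text
(no output)
```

View pics/s2.png

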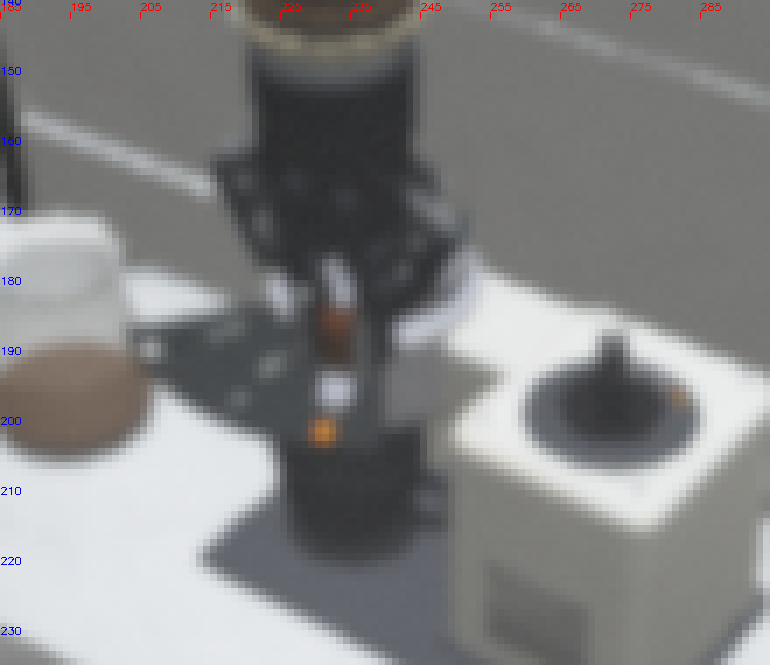

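The tooth end (333,390 in the crop) now sits at the orange peg (322,432). I'll open slightly, back straight up and check.

>>> play_rows:
  steps:
    - [[0, 0, 0, 0, 0, 0], [0, 0, 0, 0, 0, 0], [0, 0, 0, 0, 0, 0], [0, 0, 2, 0, 0, 0], [0, 0, 4, 0, 0, 0], [0, 0, 6, 0, 0, 0], [0, 0, 7.5, 0, 0, 0]]
  grip: 4.5

```text
time_s: 3.95
tool_pos: [0.4665, 0.1171, 0.2753]
eef_rot: [[-1.0, -0.025, 0.003], [-0.025, 1.0, 0.0], [-0.003, -0.0, -1.0]]
contact_force: [0.6, -0.6, -0.2]
gripper_width: 0.527
```

>>> play_rows:
  steps:
    - [[0.9, -2.5, 0, 0, 0, 6], [1.9, -5, 0, 0, 0, 12], [2.9, -7.5, 0, 0, 0, 18], [3.8, -10, 0, 0, 0, 24], [4.6, -12, 0, 0, 0, 31.6], [4.6, -12, 0, 0, 0, 31.6], [4.6, -12, 0, 0, 0, 31.6]]

```text
time_s: 4.65
tool_pos: [0.5123, -0.0029, 0.2752]
eef_rot: [[-0.84, -0.542, 0.002], [-0.542, 0.84, 0.002], [-0.002, 0.0, -1.0]]
contact_force: [-0.9, 1.2, 0.5]
gripper_width: 0.527
```

Run:
```python
from rig import *
from h import *
c=capture("scene")
crop(c,185,140,110,95,7,"pics/s3.png")
c=capture("top")
crop(c,220,150,80,60,10,"pics/t3.png")
```

```text
(no output)
```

View pics/s3.png

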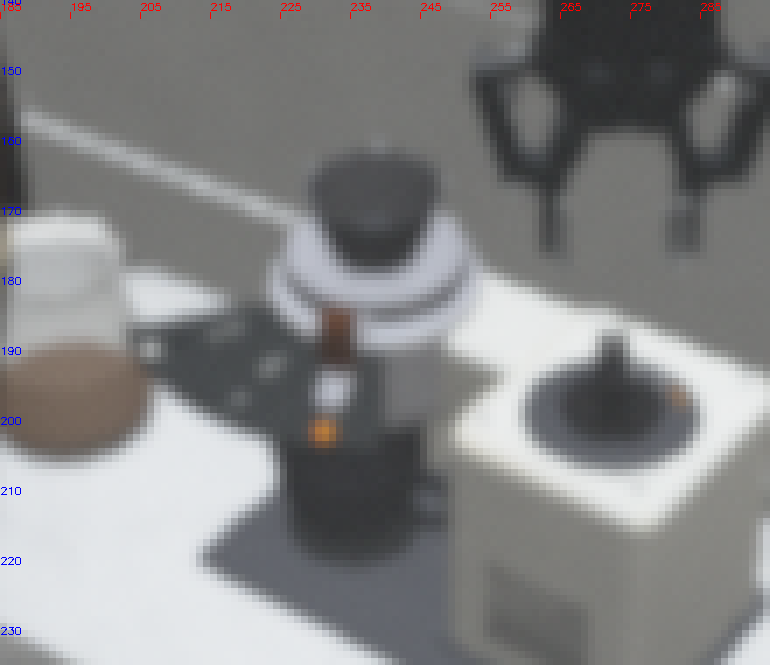

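View pics/t3.png

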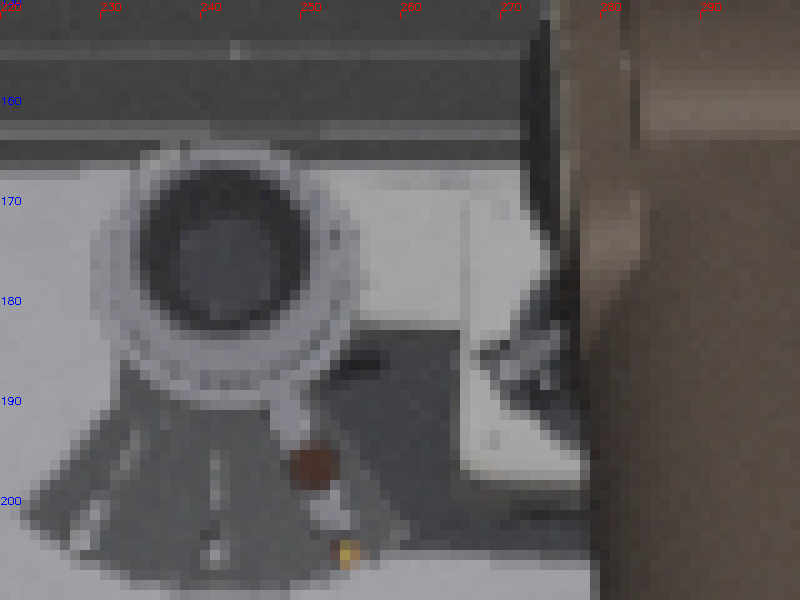

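Run:
```python
from h import *
d=pickle.load(open("cap0.pkl","rb"));T=d["top"]
k=atz(T,251.5,196.4,.206);p=atz(T,254.5,205.2,.163);k0=atz(T,241.3,198.2,.206)
ax=k0+np.array([.09,-.0021,0]);w=k-ax;print(k,p,np.hypot(*w[:2]),np.arctan2(-w[1],-w[0])+.0235)
t=ax+w*113/90;print("tooth-peg",np.hypot(*(t-p)[:2]))
```

```text
[0.46486355 0.11730376 0.206     ] [0.43435529 0.10596056 0.163     ] 0.09130101935744302 0.45189277695896446
tooth-peg 0.009429820219989105
```

>>> play_rows:
  steps:
    - [[0, 0, -2, 0, 0, 0], [0, 0, -4, 0, 0, 0], [0, 0, -6, 0, 0, 0], [0, 0, -7.3, 0, 0, 0], [0, 0, -7.9, 0, 0, 0], [0, 0, -7.9, 0, 0, 0]]

```text
time_s: 5.35
tool_pos: [0.5118, -0.0013, 0.1958]
eef_rot: [[-0.839, -0.545, 0.001], [-0.545, 0.839, 0.002], [-0.002, 0.001, -1.0]]
contact_force: [-0.4, 0.0, -0.3]
gripper_width: 0.532
```

Run:
```python
from rig import *
from h import *
c=capture("scene")
crop(c,225,140,90,75,8,"pics/s4.png")
```

```text
(no output)
```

View pics/s4.png

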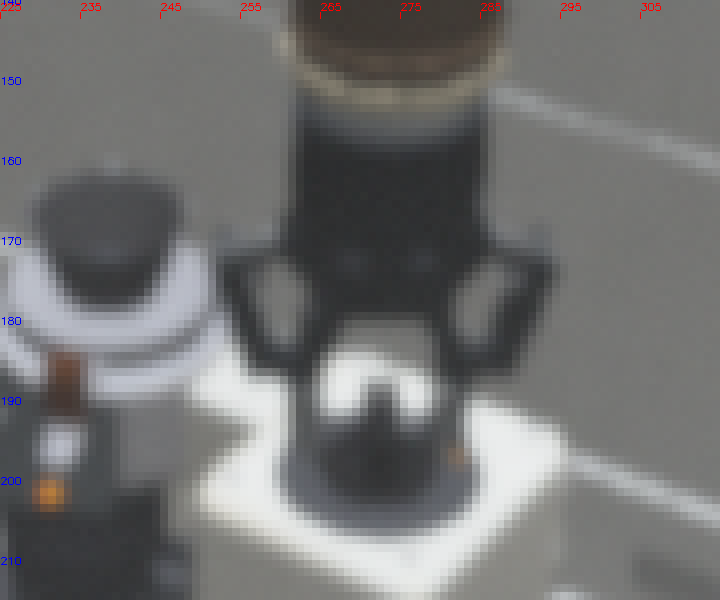

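The lever measures 0.452 rad with the tooth about 9–11 mm from the peg, so it is in the notch. The dial bar (272,190) is centred between the fingers. Closing on it.

>>> play_rows:
  steps:
    - [[0, 0, 0, 0, 0, 0], [0, 0, 0, 0, 0, 0], [0, 0, 0, 0, 0, 0], [0, 0, 0, 0, 0, 0], [0, 0, 0, 0, 0, 0]]
  grip: 0

```text
time_s: 5.9
tool_pos: [0.5136, -0.0026, 0.1976]
eef_rot: [[-0.84, -0.543, 0.005], [-0.543, 0.84, 0.001], [-0.005, -0.002, -1.0]]
contact_force: [3.1, -4.6, 5.5]
gripper_width: 0.147
```

>>> play_rows:
  steps:
    - [[0, 0, 0, 0, 0, -5], [0, 0, 0, 0, 0, -10], [0, 0, 0, 0, 0, -15], [0, 0, 0, 0, 0, -20], [0, 0, 0, 0, 0, -25], [0, 0, 0, 0, 0, -30], [0, 0, 0, 0, 0, -35], [0, 0, 0, 0, 0, -35]]

```text
time_s: 6.7
tool_pos: [0.5134, -0.0014, 0.1976]
eef_rot: [[-0.999, 0.037, 0.005], [0.037, 0.999, -0.001], [-0.005, -0.001, -1.0]]
contact_force: [-0.5, 1.9, 1.3]
gripper_width: 0.15
```

>>> play_rows:
  steps:
    - [[0, 0, 0, 0, 0, -5], [0, 0, 0, 0, 0, -10], [0, 0, 0, 0, 0, -15], [0, 0, 0, 0, 0, -20], [0, 0, 0, 0, 0, -25], [0, 0, 0, 0, 0, -30], [0, 0, 0, 0, 0, -35], [0, 0, 0, 0, 0, -35.5], [0, 0, 0, 0, 0, -35.5]]

```text
time_s: 7.6
tool_pos: [0.5139, -0.0002, 0.1977]
eef_rot: [[-0.795, 0.606, 0.004], [0.606, 0.795, -0.002], [-0.005, 0.001, -1.0]]
contact_force: [3.7, 3.7, -3.1]
gripper_width: 0.148
```

Run:
```python
from rig import *
from h import *
np.set_printoptions(precision=3,suppress=True)
c=capture("scene");t=capture("top")
crop(c,190,140,110,85,7,"pics/s5.png")
cv2.imwrite("pics/t5.png",cv2.resize(t["color"][:,:,::-1],(800,600)))
cv2.imwrite("pics/sf5.png",cv2.resize(c["color"][:,:,::-1],(800,600)))
s=read_state();print(s["time_s"],s["tool_pos"],s["eef_rot"],s["contact_force"],s["wrist_torque"],s["gripper_width"],s["joint_pos"])
```

```text
7.7 [ 0.514 -0.     0.198] [[-0.795  0.606  0.004]
 [ 0.606  0.795 -0.002]
 [-0.005  0.001 -1.   ]] [ 3.761  4.432 -2.838] [ 1.088 -0.929  0.179] 0.14929680966063494 [-0.51   0.293  0.506  1.954 -0.172  0.932  1.001]
```

View pics/s5.png

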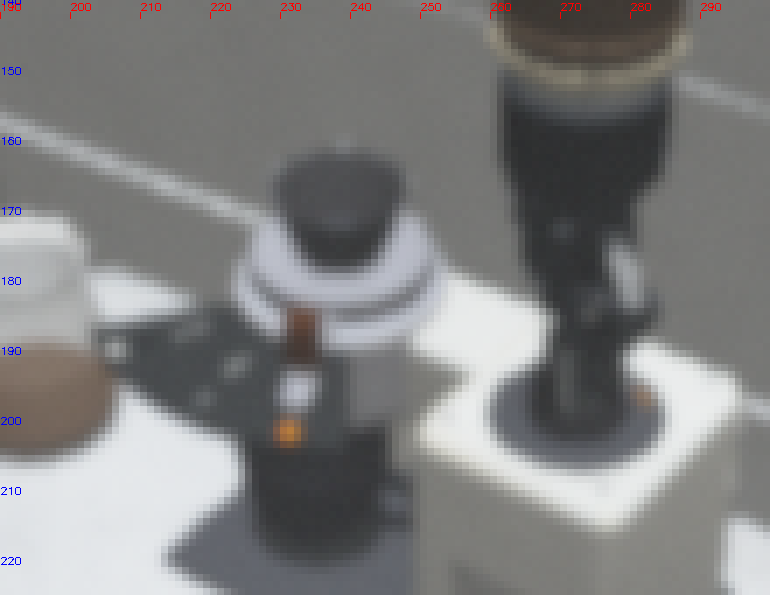

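View pics/t5.png

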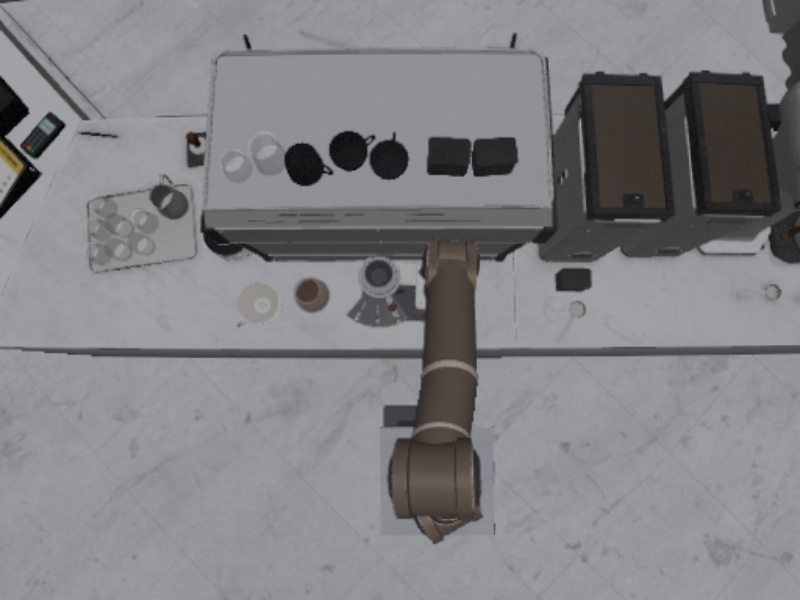

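>>> play_rows:
  steps:
    - [[0, 0, 0, 0, 0, -0.5], [0, 0, 0, 0, 0, -0.5], [0, 0, 0, 0, 0, -0.5], [0, 0, 0, 0, 0, -0.5], [0, 0, 0, 0, 0, -0.5], [0, 0, 0, 0, 0, -0.5]]

```text
time_s: 8.3
tool_pos: [0.5139, -0.0001, 0.1977]
eef_rot: [[-0.79, 0.613, 0.005], [0.613, 0.79, -0.002], [-0.005, 0.001, -1.0]]
contact_force: [3.5, 1.7, -2.5]
gripper_width: 0.15
```

Run:
```python
from rig import *
from h import *
np.set_printoptions(precision=3,suppress=True)
d=pickle.load(open("cap0.pkl","rb"))
c=capture("scene");s=read_state();print(s["time_s"],s["tool_pos"],s["eef_rot"][:2],s["contact_force"],s["wrist_torque"],s["gripper_width"])
t=capture("top")
# pixel differences vs start around loose objects (full-res boxes)
for n,im,k,b in [("dripper",t,"top",(150,178,182,212)),("server",t,"top",(184,172,216,204)),("tin",t,"top",(350,165,385,190)),("scoop",t,"top",(350,188,380,225)),("cup",c,"scene",(222,206,246,222))]:
    u0,v0,u1,v1=b;a=im["color"][v0:v1,u0:u1].astype(int)-d[k]["color"][v0:v1,u0:u1];print(n,abs(a).mean(),abs(a).max())
im=cv2.resize(c["color"][150:215,245:305,::-1],(600,650),interpolation=cv2.INTER_CUBIC);im=cv2.resize(im,(540,585));cv2.imwrite("pics/s6.png",im)
```

```text
8.35 [ 0.514 -0.     0.198] [[-0.79   0.613  0.004]
 [ 0.613  0.79  -0.002]] [ 2.85   1.952 -2.657] [ 0.596 -0.712  0.182] 0.14846681171222195
dripper 3.5275735294117645 7
server 3.1949869791666665 9
tin 3.1112380952380954 9
scoop 3.745945945945946 13
cup 1.5850694444444444 5
```

View pics/s6.png

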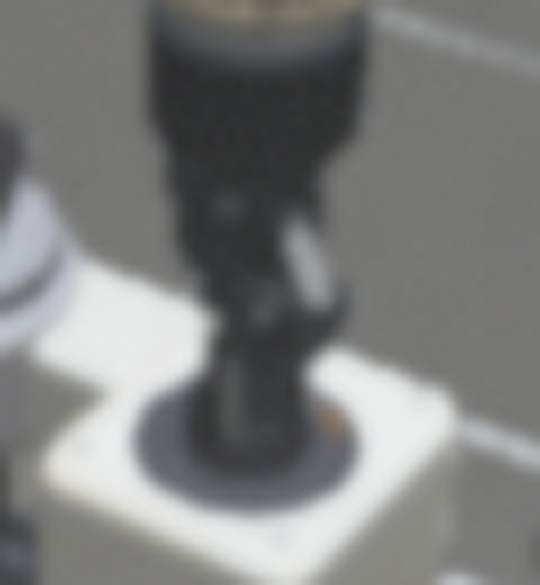

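The gripper holds the bar in line with the orange dots (crop (335,420)) and has turned about 1.23 rad. The wrist torque of 0.18 N m fits the third position, and the grip width is unchanged. The loose objects match the start images. Handing in.

```bash
python3 -c "
from rig import *
print(sign_off())"
```

```text
the job is handed in; nothing more can be done
None
```

I swung the lever into the right-hand notch, marked by the orange peg, then gripped the dial bar, turned it clockwise and handed the job in at about 8.4 s with the dial still held.

- **Lever:** after I let go it measured 0.452 rad, with the tooth about 9–11 mm from the peg. A later picture, with the dial held, showed it unmoved.
- **Dial:** the gripper had turned about 1.23 rad. The wrist torque of 0.18 N m fits the third position, and the grip width stayed the same, so I saw no sign of slip. I inferred the dial angle from these readings, because the gripper covers the pointer.
- **Loose objects:** the cup, tin, scoop, server and dripper look the same as in the start pictures.
- **Forces:** they stayed at a few newtons in every reading, about 6 N on one axis at most.

No check failed. The two cameras put the dial and peg up to about 8 mm apart; the grasps still centred properly.

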